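Lay a vinyl figure's leg in the bench dryer and set its dial

TASK

Pluck the toy figure's leg (the piece with the broad foot) out of the sloping pocket tray and lay it gently across the two V rests of the bench dryer, level, with its straight shank centred in both notches and the foot beyond them. Let go, then turn the dryer's dial until its pointer stands at the one long mark on the scale. Leave the other pieces in their pockets and the paint bottle and the cup where they are.

Things in the scene. Friction and masses are not known exactly. Their poses are not given: they have to be found in the camera images.
- tray: Fixed grey tray 170 x 250 mm on a stand. Origin on the table below its centre, z up. Its floor, 75 mm up at the centre, faces away from the robot: it rises along +x, towards the robot, at 25 degrees. Pockets at y = -75, 0, 75 mm run along the slope, a white piece in each, in any order. Rims 10 mm high; from 34 mm below to 36 mm above mid-slope no side rims: fingers reach the floor there.
- leg: The leg, loose white vinyl, 40 to 85 g. Round shank 26 mm across, 90 mm long; block foot at one end, 42 wide, 28 long, 26 mm thick. Origin on the shank's axis, mid-shank; x along it away from the foot (shank -45 to 45, foot -73 to -45 mm), y across the foot, z square to the tray floor, up. In the pocket the foot is at the low end and the origin 13 mm above the floor, with free floor beside it.
- forearm: Another loose white piece, 116 mm long: a square-sided arm 22 mm wide, narrow wrist, 26 mm ball hand. Stays in its pocket. Origin in the piece, 13 mm above the tray floor.
- tail: Another loose white piece, 117 mm long: a wavy tail, round bar of 22 mm. Stays in its pocket. Origin near its middle, 13 mm above the tray floor.
- dryer: Fixed grey bench dryer, base plate 200 x 300 x 12 mm. Origin on the table under its centre, x towards the robot, z up. +y half: two aluminium V rests, with an air outlet 87 mm high at their robot side (x 76 to 98 mm). -y half: a console 130 mm high at its robot side; its 140 x 140 mm dial panel faces away from the robot and rises along +x at 0.5 rad (29 degrees).
- seat (a point): Where the leg's origin lies when its shank rests in both V notches along x: 80 mm above the table, axes as the dryer's. The V rests stand at x = -28 and +28 mm from here, 8 mm thick, with 90 degree notches open upward; their rims reach 6 mm above this point and 28 mm to either side. Between them, down to the base plate 68 mm below, is free for fingers.
- dial (a joint): Dial angle (rad), growing clockwise seen square to the panel; at 0 the pointer looks straight up the panel's slope. The long mark is at 0.50. Range -2.0 to 2.0; it starts between -0.9 and -0.2 and stays where it is left (friction 0.06 N m).
- dial_grip (a point): On the dial's axis, 33 mm above the panel: TCP place to pinch the dial. z: the axis, square to the panel, outward; x along the pointer (turns with the dial). The dial: black disc 66 mm across, its top 12 mm above the panel, with a grip bar 62 mm long (x), 14 mm wide (y), from 12 to 36 mm above the panel. A white line from the middle to one end of the bar is the pointer.
- mark (a point): Point on the panel at the dial's edge by the one long, thick black mark, 34 mm from the dial's axis. The other marks are short and thin.
- bottle: Yellow paint bottle, loose, 60 mm across, 130 mm high, orange cap; bystander. Origin under its centre.
- cup: White paper paint cup, loose, 72 mm across, 80 mm high; bystander. Origin under its centre.
Things that resemble listed ones, but are neither listed nor needed, are in the scene too. What is shaped like the leg but orange is not meant.

How it is judged (in metres and radians):
On the way, in this order (a step that is already met when the one before it is completed fails the run):
1. the leg lies in both V rests, let go and at rest (x of leg in the frame of seat between -0.013 and 0.013 m and y of leg in the frame of seat between -0.006 and 0.006 m and z of leg in the frame of seat between -0.006 and 0.006 m and angle between the x axis of leg and the x axis of dryer, either way round below 0.09 rad and contact force between the fingers and leg below 0.05 N and linear speed of leg below 0.02 m/s), for 0.2 s.
2. after that, the dial's pointer stands at the long mark (value of joint dial between 0.38 and 0.62 rad), for 0.2 s.
At the end, for the whole second after the job is handed in: The leg, let go, lies at rest in both V rests: shank middle within 13 mm along, 6 mm across and 6 mm in height of the seat, axis within 0.09 rad of the dryer's x (foot at either end). The dial, let go, reads 0.50 +- 0.12 rad (all of step 1 and all of step 2 and contact force between the fingers and dryer below 0.05 N); the robot touches nothing.
It fails at once if the leg is dropped (falls free from more than about 10 mm) (contact force between the fingers and leg below 0.05 N and linear speed of leg above 0.45 m/s).
It fails at once if the leg is pressed hard into the V rests (contact forces over 60 N together) (contact force between leg and dryer above 60 N).
It fails at once if another piece is disturbed in the tray (over 20 mm) (distance of any of forearm, tail from where it was at the start of the episode above 0.02 m).
It fails at once if the bottle or the cup is disturbed (over 30 mm) (distance of any of bottle, cup from where it was at the start of the episode above 0.03 m).
It also fails if it takes over 56 s, if anything falls off the work surface, if the arm or the gripper's body presses on something with over 40 N, if the wrist force passes 120 N, or if a joint passes its speed limit or range.

ROBOT

A 6-joint arm with a two-finger parallel gripper is mounted at the origin on the work surface. World frame = base frame: x ahead of the robot, y to its left, z up, the work surface at z = 0. Lengths are in m, angles in degrees, forces in N, time in s.
With the tool pointing down it reaches from about 0.35 to 0.975 m from the base axis. Payload 17.4 kg.
Tool frame: the origin (TCP) lies between the finger pads, 19 mm behind the fingertips; this is the grasp point; z points along the fingers, y is the line along which they close (so a half turn about z gives the same grasp; the last joint's range is limited). The gripper opens to 85 mm and grips with 20 to 120 N. Pads are 22 mm wide; open, the fingers measure 114 mm over their backs; the gripper's body (76 mm by 85 mm) begins 54 mm behind the grasp point. The pads swing forward as they close: fully open they stand 13 mm farther back than shut.
Start: joints at [61.834, 6.646, 82.598, -0, 90.757, -2.166], TCP at [0.296, 0.607, 0.25] pointing down, gripper open.
Joint ranges: [-162.19, 162.19], [-47.58, 125.68], [4.15, 143.07], [-65.23, 245.23], [0.69, 171.88], [-170.13, 170.13]. Speed limits (degrees/s): [108.29, 108.29, 127.2, 180, 180, 180].

INTERFACE

Orientations are given as [roll, pitch, yaw] about the fixed x, y, z axes, in that order (R = Rz(yaw) Ry(pitch) Rx(roll)).
In Python, from station import get_obs, read_camera, camera_model, finish_job gives the robot as it stands. The module is installed in compiled form; this text tells all that it offers.
- The arm moves only by the tool drive_tool, never from a script. Its argument "commands" is text: rows parted by semicolons, each of 7 numbers parted by spaces: the shift along the tool's x, y, z normalised to -1 to 1, where 1 is 0.6 m, then the turn, a rotation vector about the tool's x, y, z normalised to -1 to 1, where 1 is 1.5 rad, then the opening, from 0 (shut) to 1 (fully open). A call has 1 to 12 rows; each row is the pose to reach, as a shift and turn from the pose commanded when the call began, along the tool's axes at that moment; what a row does not reach only later rows make up. A row lasts 1/10 s, in which the tool goes at most 50 mm and 8.59 degrees, less where a joint would pass 70% of its speed; a pose out of reach is approached as far as the arm can. A call with a number of a shift or a turn outside -1 to 1 is refused whole. A call with a gripper value outside its range is refused whole. The fingers move at their own pace and stop on an object; the grip force is fixed at half the most. Time passes only in rows, so rows that repeat a pose let the fingers close. It gives the time, the measured TCP pose, the force, the opening and the grip force at its end, in the units of the state.
- get_obs(): the state, without advancing time (a new reading comes with each control period).
- read_camera(name): name is "scene" or "side" or "wrist"; returns the picture (400x640x3 uint8, red, green, blue); there is no depth.
- camera_model(name): a dict with "camera_matrix" (3x3 intrinsics, pixels), "cam_to_world" (4x4, takes a point from camera to world coordinates). Camera axes: x right, y up, looking along -z (the intrinsics and any distortion apply to the point x, -y, -z); pixel columns grow to the right and rows downward; lengths in m; the calibration is good to about 2 mm. A picture is of the moment at which its call begins: read the wrist's pose just before it. camera_model takes no time and is no camera call; for the wrist camera it gives the pose at the moment of the call.
- finish_job(): hands the job in; it is judged then, once.
The state is a dict: "clock": time; "qpos": joint angles; "dq": joint speeds; "effort": joint torques, N m; "position": TCP position; "tcp_rot": TCP orientation; "force": force on the tool from outside, world axes, zero at the start; "wrist_torque": the same for the moment, N m; "opening": opening from 0.0 (shut) to 1.0 (fully open); "finger_force": force on a finger pad.
Only numpy, scipy, OpenCV 4.12 (cv2) and the standard library are available. Lean on these libraries where they do the work, as an engineer would, in place of code of your own. Each camera call takes 0.05 s, during which the arm holds its last target. There are 200 camera calls.

## Working session

There is one attempt and no reset: what is moved stays moved. The work goes in short steps, Python scripts to look and compute and a tool call to move; the robot and the scene stay as the last step left them, time stands still between calls to the robot, and variables do not carry over. Pictures are saved under pics/ and viewed, at most 10 in all, crops included, and the job is handed in when it is done.

Besides the shell and the picture viewer there is one more tool, called after "Emit:" in YAML: its name, and indented under it one key for each argument. drive_tool: Moves the arm, as the interface text tells. Its arguments: {"type":"object","properties":{"commands":{"type":"string"}},"required":["commands"]}

```bash
mkdir -p pics
python3 - <<'E'
from station import *
import cv2,numpy as np
for n in("scene","side"):
    im=read_camera(n);cv2.imwrite(f"pics/{n}0.png",im[:,:,::-1]);m=camera_model(n);print(n,m["camera_matrix"],np.round(m["cam_to_world"],4),m.keys())
o=get_obs();print(o)
m=camera_model("wrist");print(m)
E
```

```text
scene [[474.35283663   0.         316.69083671]
 [  0.         474.35283663 199.89103398]
 [  0.           0.           1.        ]] [[-0.8    -0.4813  0.3581  0.9527]
 [ 0.6    -0.6404  0.4795  0.631 ]
 [-0.0014  0.5985  0.8011  1.0015]
 [ 0.      0.      0.      1.    ]] dict_keys(['camera_matrix', 'cam_to_world'])
side [[379.05545896   0.         311.98179961]
 [  0.         379.05545896 201.38998753]
 [  0.           0.           1.        ]] [[ 0.929   0.1608 -0.3332  0.163 ]
 [-0.3695  0.4517 -0.812  -0.8154]
 [ 0.0199  0.8775  0.4791  0.6574]
 [ 0.      0.      0.      1.    ]] dict_keys(['camera_matrix', 'cam_to_world'])
{'clock': 0.1, 'qpos': array([ 6.18344810e+01,  6.67241318e+00,  8.26321901e+01, -6.22126727e-04,
        9.07577269e+01, -2.16827002e+00]), 'dq': array([-0.06056787, -0.10732267, -0.03630481, -0.08599165, -0.06834098,
        0.04283434]), 'effort': array([ 3.11428739e-04, -7.33675289e+01, -6.33785033e+01, -2.84290820e-05,
        5.32652790e-03, -3.40660995e-05]), 'position': array([0.29583426, 0.60654359, 0.24932085]), 'tcp_rot': array([-1.79937691e+02, -1.73659156e-03,  1.54002742e+02]), 'force': array([ 0.50256352,  0.51009299, -0.20601924]), 'wrist_torque': array([-0.01256332,  0.00643955, -0.01029256]), 'finger_force': 0.0, 'opening': 1.0009490633542684}
{'camera_matrix': array([[347.4233963 ,   0.        , 315.67458483],
       [  0.        , 347.4233963 , 199.9992608 ],
       [  0.        ,   0.        ,   1.        ]]), 'cam_to_world': array([[ 0.438822  , -0.86546668, -0.24166648,  0.23470842],
       [ 0.89857215,  0.42210495,  0.11998128,  0.63686849],
       [-0.00183119, -0.26980519,  0.96291319,  0.37296326],
       [ 0.        ,  0.        ,  0.        ,  1.        ]])}
```

View pics/scene0.png

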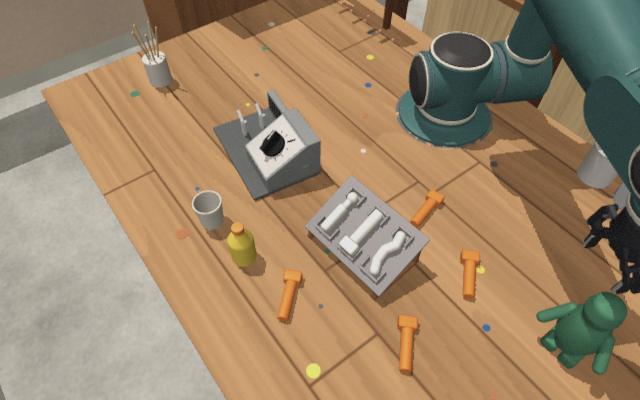

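View pics/side0.png

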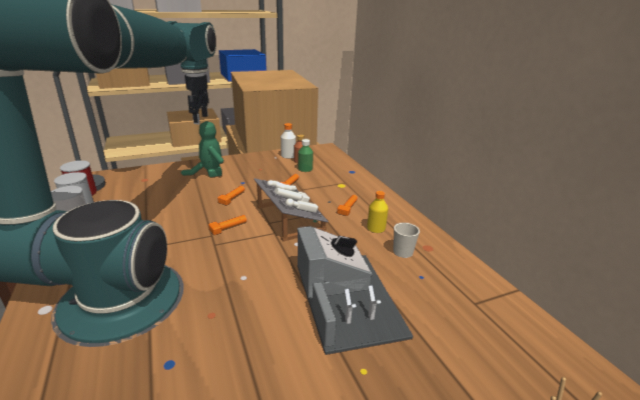

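The leg is in the middle pocket (scene about 362,232), with the dryer at about 268,145. The bottle and cup stand at the dryer's far side. I'll enlarge both areas.

Run:
```python
import cv2
im=cv2.imread("pics/scene0.png")
def crop(u0,v0,w,h,s,n):
    c=cv2.resize(im[v0:v0+h,u0:u0+w],None,fx=s,fy=s,interpolation=cv2.INTER_CUBIC)
    for k in range(0,w,10): cv2.line(c,(k*s,0),(k*s,4 if k%50 else 12),(0,0,255),1)
    for k in range(0,h,10): cv2.line(c,(0,k*s),(4 if k%50 else 12,k*s),(0,0,255),1)
    cv2.imwrite(n,c)
crop(300,170,135,100*1+25,5-1+0,"pics/c_tray.png")
crop(210,85,115,115,5,"pics/c_dry.png")
```

```text
(no output)
```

View pics/c_tray.png

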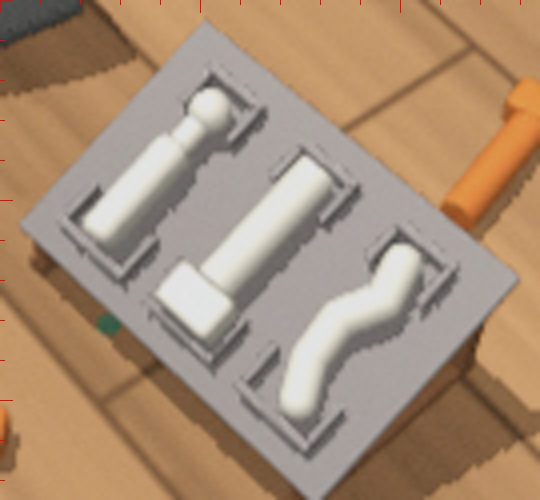

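View pics/c_dry.png

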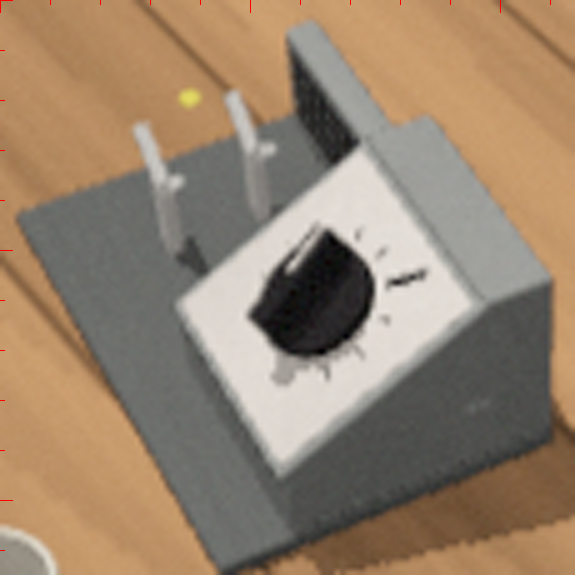

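```bash
cat > h.py <<'E'
import numpy as np
from scipy.optimize import least_squares as LS
from scipy.spatial.transform import Rotation as R
import cv2
def Rz(a): return R.from_euler('z',a).as_matrix()
def proj(m,P):
    T=np.linalg.inv(m["cam_to_world"]);p=np.atleast_2d(P)@T[:3,:3].T+T[:3,3];K=m["camera_matrix"]
    return np.c_[K[0,0]*p[:,0]/-p[:,2]+K[0,2],K[1,1]*-p[:,1]/-p[:,2]+K[1,2]]
def onz(m,uv,z):
    K=m["camera_matrix"];C=m["cam_to_world"];uv=np.atleast_2d(uv)
    d=np.c_[(uv[:,0]-K[0,2])/K[0,0],-(uv[:,1]-K[1,2])/K[1,1],-np.ones(len(uv))]@C[:3,:3].T
    return C[:3,3]+d*((z-C[2,3])/d[:,2])[:,None]
E
python3 - <<'E'
from h import *
from station import *
m=camera_model("scene");deg=np.degrees
uv=np.array([[205,22],[519,280],[20,228],[313,498]])/4+[300,170]
t=np.radians(25)
def f(p,h=.075):
    P=[]
    for sx,sy in((1,1),(1,-1),(-1,1),(-1,-1)):
        s=sx*p[3]; P.append([s*np.cos(t),sy*.125,h+s*np.sin(t)])
    return np.array(P)@Rz(p[2]).T+[p[0],p[1],0]
r=LS(lambda p:(proj(m,f(p))-uv).ravel(),[.5,.3,3.6,.085]);print("tray",r.x,deg(r.x[2]),r.fun.round(1))
T=r.x
# leg pixels: shank axis ends (top), foot 
def leg(p): # x,y slope coords + yaw
    pts=np.array([[45,0,13],[-45,13,13-0],[-45,21,26],[-73,21,26],[-73,-21,26],[-45,-21,26]])/1000.
    return pts
ax=(r.x[0],r.x[1])
Rt=Rz(T[2])@R.from_euler('y',-t).as_matrix(); O=np.array([T[0],T[1],.075])
fuv=np.array([[188,262],[158,293],[213,340],[235,300]])/4+[300,170]
fp=np.array([[-45,21,13],[-73,21,13],[-73,-21,13],[-45,-21,13]])/1000.
def lp(q):return (np.array(fp)@Rz(q[2]).T+[q[0],q[1],.013])@Rt.T+O
q=LS(lambda q:(proj(m,lp(q))-fuv).ravel(),[0,0,0]);print("leg in tray",q.x,q.fun.round(1))
Lc=O+Rt@[q.x[0],q.x[1],.013];print("leg world",Lc, "foot-axis dir",Rt@Rz(q.x[2])[:,0])
print("shank end px",proj(m,Lc+.045*Rt@Rz(q.x[2])[:,0]),(np.array([318,165])/4+[300,170]))
# dryer
b=np.array([[18,215],[222,572],[552,440]])/5+[210,85]
pn=np.array([[178,304],[283,472],[483,303],[362,145]])/5+[210,85]
c,s=np.cos(.5),np.sin(.5)
def g(p):
    B=np.array([[-.1,.15,.012],[-.1,-.15,.012],[.1,-.15,.012]])
    Q=np.array([[p[3]+a*.07*c,p[4]+e*.07,p[5]+a*.07*s] for a,e in((-1,1),(-1,-1),(1,-1),(1,1))])
    return np.r_[B,Q]@Rz(p[2]).T+[p[0],p[1],0]
U=np.r_[b,pn]
r=LS(lambda p:(proj(m,g(p))-U).ravel(),[.6,-.1,3,0,-.075,.09]);print("dryer",r.x,deg(r.x[2]),r.fun.round(1))
D=r.x;v=np.array([[140,125],[178,182],[233,95],[270,150]])/5+[210,85]
w=onz(m,v,.086);print("rests in dryer",((w-[D[0],D[1],0])@Rz(D[2])).round(4))
ms=camera_model("side");M=np.array([[347,292],[349,321],[371,288],[374,318]]);w=onz(ms,M[[0,2]],.086);print(((w-[D[0],D[1],0])@Rz(D[2])).round(4))
print(proj(ms,g(D)).round(0))
E
```

```text
tray [0.50703215 0.21783095 3.22766928 0.08337707] 184.93182736718683 [-0.6 -0.5  0.1 -0.  -0.5 -1.5  0.8  1.6]
leg in tray [0.01511599 0.00043324 0.0635045 ] [-0.4 -1.1 -0.6  0.7 -0.7  0.   1.6  0.3]
leg world [0.49889407 0.21669386 0.09317029] foot-axis dir [-0.89567641 -0.14098543  0.42176638]
shank end px [[379.38327181 210.73954331]] [379.5  211.25]
dryer [ 0.51967078 -0.19201577  2.989639    0.01761459 -0.03331568  0.04819814] 171.2936968946566 [-0.7 -0.1 -0.4  0.6  1.1 -0.8  0.  -0.2 -0.5 -0.2 -0.3  0.5  0.8 -0.2]
rests in dryer [[-0.0279  0.1066  0.086 ]
 [-0.027   0.0543  0.086 ]
 [ 0.0282  0.1046  0.086 ]
 [ 0.0281  0.0535  0.086 ]]
[[ 0.0296  0.0715  0.086 ]
 [-0.0268  0.07    0.086 ]]
[[412. 334.]
 [365. 253.]
 [296. 262.]
 [370. 301.]
 [352. 265.]
 [308. 250.]
 [321. 286.]]
```

```bash
cat >> h.py <<'E'
def plan(o,p,M,open_=1):
    R0=R.from_euler('xyz',o["tcp_rot"],degrees=True)
    d=R0.inv().apply(np.array(p)-o["position"]); w=(R0.inv()*R.from_matrix(M)).as_rotvec()
    print("target",np.round(p,4),"rpy",R.from_matrix(M).as_euler('xyz',degrees=True).round(1))
    print("row",(d/.6).round(4),(w/1.5).round(4),open_,"dist",np.linalg.norm(d).round(3),"deg",np.degrees(np.linalg.norm(w)).round(1))
def frame(x,z):
    z=np.array(z)/np.linalg.norm(z);x=np.array(x)-np.dot(x,z)*z;x/=np.linalg.norm(x);return np.c_[x,np.cross(z,x),z]
E
python3 - <<'E'
from h import *
from station import *
m=camera_model("scene");deg=np.degrees
b=np.array([[18,215],[222,572],[552,440]])/5+[210,85]
pn=np.array([[178,304],[283,472],[483,303],[362,145]])/5+[210,85]
c,s=np.cos(.5),np.sin(.5)
def g(p):
    B=np.array([[-.1,.15,.012],[-.1,-.15,.012],[.1,-.15,.012]])
    Q=np.array([[p[3]+a*.07*c,p[4]+e*.07,.0964+a*.07*s] for a,e in((-1,1),(-1,-1),(1,-1),(1,1))])
    return np.r_[B,Q]@Rz(p[2]).T+[p[0],p[1],0]
U=np.r_[b,pn]
r=LS(lambda p:(proj(m,g(p))-U).ravel(),[.6,-.1,3,0,-.075]);print("dryer",r.x,deg(r.x[2]),r.fun.round(1))
D=r.x;v=np.array([[140,125],[178,182],[233,95],[270,150]])/5+[210,85]
w=onz(m,v,.086);print("rests in dryer",((w-[D[0],D[1],0])@Rz(D[2])).round(4),"world mean",w.mean(0))
t=np.radians(25);x=np.array([-0.8957,-.141,.4218]);Rt=Rz(3.2277)@R.from_euler('y',-t).as_matrix();n=Rt[:,2]
L=np.array([.499,.2167,.0932]);plan(get_obs(),L+.17*n,frame(x,-n))
E
```

```text
dryer [ 5.19542940e-01 -1.91924494e-01  2.98716375e+00  1.49469297e-03
 -7.54122313e-02] 171.15187585364686 [-0.5 -0.2 -0.5  0.6  1.1 -0.7 -1.5 -0.4 -1.1  1.5  1.3  0.4  1.3 -2. ]
rests in dryer [[-0.0283  0.1066  0.086 ]
 [-0.0273  0.0543  0.086 ]
 [ 0.0278  0.1047  0.086 ]
 [ 0.0278  0.0537  0.086 ]] world mean [ 0.50726462 -0.27080031  0.086     ]
target [0.5706 0.2229 0.2473] rpy [ 178.3  -24.9 -171.1]
row [-0.6919 -0.374   0.0038] [ 0.069   0.2867 -0.3959] 1 dist 0.472 deg 42.4
```

Emit:
drive_tool:
  commands: "-0.692 -0.374 0.004 0.069 0.287 -0.396 1;-0.692 -0.374 0.004 0.069 0.287 -0.396 1;-0.692 -0.374 0.004 0.069 0.287 -0.396 1;-0.692 -0.374 0.004 0.069 0.287 -0.396 1;-0.692 -0.374 0.004 0.069 0.287 -0.396 1;-0.692 -0.374 0.004 0.069 0.287 -0.396 1;-0.692 -0.374 0.004 0.069 0.287 -0.396 1;-0.692 -0.374 0.004 0.069 0.287 -0.396 1;-0.692 -0.374 0.004 0.069 0.287 -0.396 1;-0.692 -0.374 0.004 0.069 0.287 -0.396 1;-0.692 -0.374 0.004 0.069 0.287 -0.396 1;-0.692 -0.374 0.004 0.069 0.287 -0.396 1"

```text
clock: 1.3
position: [0.5707, 0.2228, 0.2472]
tcp_rot: [178.2, -25.0, -171.1]
force: [0.0, -0.1, 0.8]
opening: 0.998
finger_force: 0.0
```

Run:
```python
from h import *
from station import *
o=get_obs();m=camera_model("wrist");im=read_camera("wrist");np.save("w1.npy",m["cam_to_world"])
print(o["clock"],o["position"],o["tcp_rot"],o["qpos"].round(1))
L=np.array([.499,.2167,.0932]);print(proj(m,L))
cv2.imwrite("pics/w1.png",im[:,:,::-1])
```

```text
1.3 [0.57072017 0.22284976 0.24720321] [ 178.23610835  -24.97134573 -171.07076412] [ 16.7  13.1  77.9   5.5 113.4 -80.7]
[[315.41224469 184.16304436]]
```

View pics/w1.png

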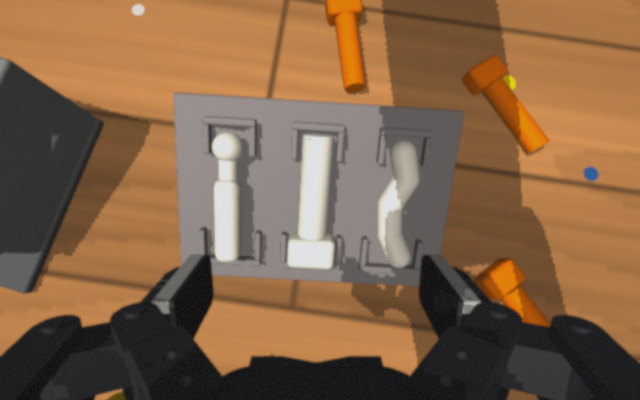

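Run:
```python
from h import *
from station import *
m=camera_model("wrist");m["cam_to_world"]=np.load("w1.npy");ms=camera_model("scene")
t=np.radians(25)
cw=np.array([[174,93],[463,111],[183,275],[442,287]]);cs=np.array([[205,22],[519,280],[20,228],[313,498]])/4+[300,170]
def f(p):
    P=[[sx*p[3]*np.cos(t),sy*.125,.075+sx*p[3]*np.sin(t)] for sx,sy in((1,1),(1,-1),(-1,1),(-1,-1))]
    return np.array(P)@Rz(p[2]).T+[p[0],p[1],0]
rw=LS(lambda p:(proj(m,f(p))-cw).ravel(),[.5,.2,3.2,.085]);print("tray w",rw.x,rw.fun.round(1))
rb=LS(lambda p:np.r_[(proj(m,f(p))-cw).ravel(),(proj(ms,f(p))-cs).ravel()],rw.x);print("tray both",rb.x,rb.fun.round(1))
T=rb.x;Rt=Rz(T[2])@R.from_euler('y',-t).as_matrix();O=np.array([T[0],T[1],.075])
fp=np.array([[-45,21,13],[-73,21,13],[-73,-21,13],[-45,-21,13],[45,0,0],[-44,0,0]])/1000.
def lp(q,P=fp):return (np.array(P)@Rz(q[2]).T+[q[0],q[1],.013])@Rt.T+O
wuv=np.array([[289.5,239],[288,268],[334.5,269],[335,239],[317.5,137],[312,238]])
fuv=np.array([[188,262],[158,293],[213,340],[235,300]])/4+[300,170]
W=np.array([[1,1]]*4+[[2,0],[2,0]])
a=LS(lambda q:((proj(m,lp(q))-wuv)*W).ravel(),[0,0,0]);print("leg w",a.x,a.fun.round(1),lp(a.x,[[0,0,0]]))
c=LS(lambda q:np.r_[((proj(m,lp(q))-wuv)*W).ravel(),(proj(ms,lp(q))[:4]-fuv).ravel()],[0,0,0]);print("leg both",c.x,c.fun.round(1))
L=lp(c.x,[[0,0,0]])[0];x=Rt@Rz(c.x[2])[:,0];n=Rt[:,2];print(L,x,n)
G=L-.006*x+.0075*n; M=frame(x,-n);print("G",G.tolist(),M.tolist());np.savez("g.npz",G=G,M=M,n=n,L=L)
plan(get_obs(),G+.03*n,M); plan(get_obs(),G,M)
```

```text
tray w [0.50765432 0.2190825  3.24084446 0.08416297] [-1.   1.6  3.9 -1.   0.3  0.2 -3.6 -1. ]
tray both [0.50759595 0.21891494 3.23925362 0.08403556] [-1.   1.4  3.9 -0.7  0.1 -0.2 -3.9 -1.  -1.  -0.2  0.6 -0.4 -0.8 -0.4
  1.5  2.2]
leg w [0.01490774 0.00192165 0.00385009] [-1.5 -1.  -0.8 -0.5  0.   0.5  1.5  1.1 -0.4 -0.   0.8 -0. ] [[0.49980455 0.21622075 0.09308229]]
leg both [0.01503256 0.00183643 0.00694874] [-1.2 -1.  -0.5 -0.5  0.4  0.3  1.8  0.9 -0.5 -0.   1.3 -0.  -1.1 -1.9
 -1.7 -0.4 -2.4 -0.5  0.3  0.2]
[0.49968366 0.21629453 0.09313504] [-0.90128988 -0.09528371  0.42260806] [0.42060447 0.04120773 0.90630779]
G [0.5082459302239317, 0.21717529343003883, 0.09739669739948456] [[-0.9012898779195581, -0.10377108410527942, -0.4206044674790832], [-0.09528370620063967, 0.9945968722247739, -0.04120773099027822], [0.42260805871684265, 0.0029366416723836247, -0.90630778703665]]
target [0.5209 0.2184 0.1246] rpy [ 179.8  -25.  -174. ]
row [-0.0112 -0.0022  0.2205] [ 0.0039 -0.0001  0.0312] 1 dist 0.132 deg 2.7
target [0.5082 0.2172 0.0974] rpy [ 179.8  -25.  -174. ]
row [-0.0112 -0.0025  0.2705] [ 0.0039 -0.0001  0.0312] 1 dist 0.162 deg 2.7
```

Emit:
drive_tool:
  commands: "-0.011 -0.002 0.08 0.004 0 0.031 0.6;-0.011 -0.002 0.14 0.004 0 0.031 0.6;-0.011 -0.002 0.19 0.004 0 0.031 0.6;-0.011 -0.002 0.22 0.004 0 0.031 0.6;-0.011 -0.0025 0.235 0.004 0 0.031 0.6;-0.011 -0.0025 0.248 0.004 0 0.031 0.6;-0.011 -0.0025 0.258 0.004 0 0.031 0.6;-0.011 -0.0025 0.265 0.004 0 0.031 0.6;-0.011 -0.0025 0.27 0.004 0 0.031 0.6;-0.011 -0.0025 0.27 0.004 0 0.031 0.6"

```text
clock: 2.35
position: [0.5087, 0.2167, 0.0979]
tcp_rot: [179.8, -25.0, -174.0]
force: [-0.5, -0.2, -0.7]
opening: 0.606
finger_force: 0.0
```

Emit:
drive_tool:
  commands: "0 0 0 0 0 0 0.45;0 0 0 0 0 0 0.35;0 0 0 0 0 0 0.25;0 0 0 0 0 0 0.15;0 0 0 0 0 0 0.1;0 0 0 0 0 0 0.1;0 0 0 0 0 0 0.1;0 0 0 0 0 0 0.1"

```text
clock: 3.15
position: [0.509, 0.2167, 0.0985]
tcp_rot: [179.8, -24.9, -174.0]
force: [3.6, 0.0, 5.2]
opening: 0.282
finger_force: 59.1
```

Emit:
drive_tool:
  commands: "0 0 -0.02 0 0 0 0.1;0 0 -0.05 0 0 0 0.1;0 0 -0.1 0 0 0 0.1;0 0 -0.16 0 0 0 0.1;0 0 -0.22 0 0 0 0.1;0 0 -0.25 0 0 0 0.1;0 0 -0.25 0 0 0 0.1;0 0 -0.25 0 0 0 0.1"

```text
clock: 3.95
position: [0.5715, 0.2228, 0.2332]
tcp_rot: [179.8, -25.0, -174.0]
force: [-0.6, -1.0, -1.1]
opening: 0.28
finger_force: 58.9
```

Run:
```python
from h import *
from station import *
o=get_obs();m=camera_model("wrist");im=read_camera("wrist");np.save("w2.npy",m["cam_to_world"])
print(o["clock"],o["position"],o["tcp_rot"],o["force"])
T=R.from_euler('xyz',o["tcp_rot"],degrees=True).as_matrix()
print("exp shank ends",proj(m,o["position"]+(np.array([[.051,0,.008],[-.039,0,.008]])@T.T)))
cv2.imwrite("pics/w2.png",im[:,:,::-1])
# dryer in view? plan to seat hover
D=np.array([.51954,-.19192]);yaw=2.98716
S=np.array([.5073,-.2708,.08]);M=frame(Rz(yaw)[:,0],[0,0,-1]);x=M[:,0]
plan(o,S-.006*x+[0,0,.0075+.12],M)
```

```text
3.95 [0.57151891 0.2228379  0.23320559] [ 179.83100626  -25.01441737 -173.96886114] [-0.63445614 -1.00062984 -1.09280729]
exp shank ends [[315.11076594 149.45430407]
 [315.36005794 350.82651904]]
target [ 0.5132 -0.2717  0.2075] rpy [-180.     0.   171.2]
row [ 0.1479 -0.8098  0.1139] [-0.0359 -0.2897  0.1699] 1 dist 0.499 deg 29.0
```

View pics/w2.png

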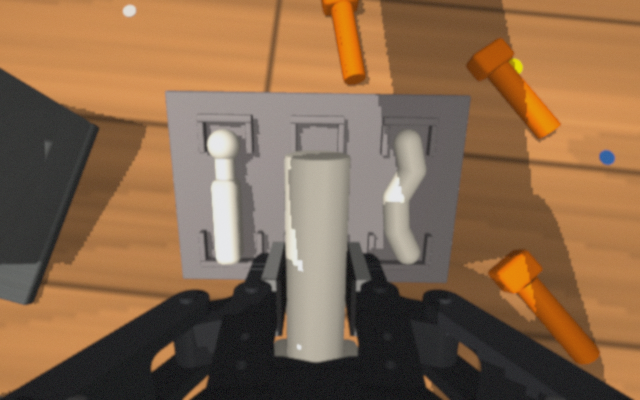

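Emit:
drive_tool:
  commands: "0.176 -0.81 0.053 -0.036 -0.29 0.17 0.1;0.176 -0.81 0.053 -0.036 -0.29 0.17 0.1;0.176 -0.81 0.053 -0.036 -0.29 0.17 0.1;0.176 -0.81 0.053 -0.036 -0.29 0.17 0.1;0.176 -0.81 0.053 -0.036 -0.29 0.17 0.1;0.176 -0.81 0.053 -0.036 -0.29 0.17 0.1;0.176 -0.81 0.053 -0.036 -0.29 0.17 0.1;0.176 -0.81 0.053 -0.036 -0.29 0.17 0.1;0.176 -0.81 0.053 -0.036 -0.29 0.17 0.1;0.176 -0.81 0.053 -0.036 -0.29 0.17 0.1;0.176 -0.81 0.053 -0.036 -0.29 0.17 0.1;0.176 -0.81 0.053 -0.036 -0.29 0.17 0.1"

```text
clock: 5.2
position: [0.5128, -0.2723, 0.2468]
tcp_rot: [179.9, -0.1, 171.0]
force: [0.5, 0.7, -0.9]
opening: 0.28
finger_force: 59.0
```

Run:
```python
from h import *
from station import *
o=get_obs();m=camera_model("wrist");im=read_camera("wrist");np.save("w3.npy",m["cam_to_world"])
print(o["clock"],o["position"],o["tcp_rot"],o["qpos"].round(1))
T=R.from_euler('xyz',o["tcp_rot"],degrees=True).as_matrix()
a=np.linspace(0,6.28,13)
print("end rim top row, if +51:",proj(m,o["position"]+(np.c_[0*a+.051,.013*np.cos(a),.008+.013*np.sin(a)]@T.T))[:,1].min())
c=Rz(2.98716)
S=np.array([.5073,-.2708,.08])
P=np.array([[x,y,.006] for x in(-.032,-.024,.024,.032) for y in(-.028,.028)])@c.T+S
print("rim px",proj(m,P).round(0).tolist())
s2=read_camera("side");mside=camera_model("side")
L=o["position"]+T@np.array([.006,0,.008]);ax=T[:,0]
print("side px leg axis ends",proj(mside,[L+.045*ax,L-.045*ax]))
big=np.zeros((600,640,3),np.uint8);big[:400]=im[:,:,::-1]
u,v=proj(mside,[L])[0].astype(int);print(u,v)
big[400:600,0:640]=cv2.resize(s2[v-25:v+25,u-80:u+80,::-1],(640,200),interpolation=cv2.INTER_CUBIC)
cv2.imwrite("pics/w3.png",big)
```

```text
5.2 [ 0.51280599 -0.27229022  0.24676666] [ 1.79910127e+02 -5.94211955e-02  1.71042678e+02] [-3.050e+01 -5.000e+00  9.470e+01  1.000e-01  9.040e+01 -1.116e+02]
end rim top row, if +51: 145.71673237866727
rim px [[349.0, 217.0], [284.0, 217.0], [349.0, 208.0], [283.0, 208.0], [350.0, 152.0], [282.0, 152.0], [350.0, 142.0], [282.0, 142.0]]
side px leg axis ends [[345.53641136 236.9794032 ]
 [388.16456152 232.22683716]]
367 234
```

View pics/w3.png

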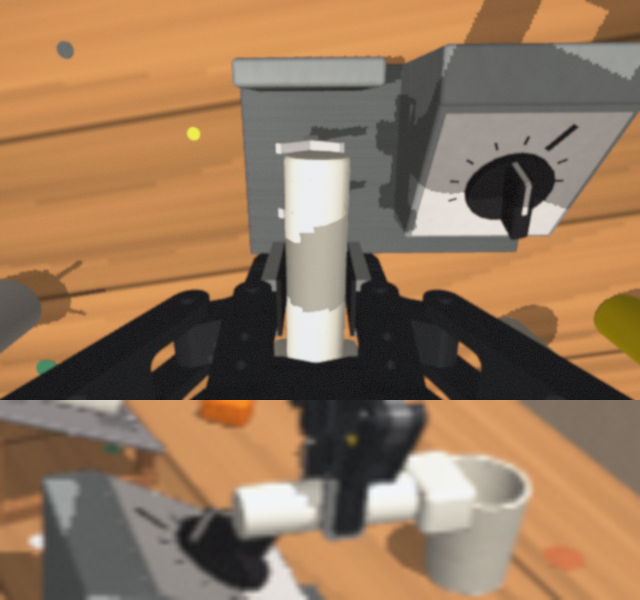

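Emit:
drive_tool:
  commands: "0.003 -0.0067 0.07 0 0 0 0.1;0.003 -0.0067 0.14 0 0 0 0.1;0.003 -0.0067 0.19 0 0 0 0.1;0.003 -0.0067 0.21 0 0 0 0.1;0.003 -0.0067 0.215 0 0 0 0.1;0.003 -0.0067 0.215 0 0 0 0.1"

```text
clock: 5.9
position: [0.512, -0.2752, 0.1205]
tcp_rot: [180.0, 0.1, 171.2]
force: [-0.6, -0.5, 0.7]
opening: 0.278
finger_force: 59.0
```

Run:
```python
from h import *
from station import *
o=get_obs();m=camera_model("wrist");im=read_camera("wrist");np.save("w4.npy",m["cam_to_world"])
print(o["clock"],o["position"],o["tcp_rot"],o["force"])
T=R.from_euler('xyz',o["tcp_rot"],degrees=True).as_matrix()
L=o["position"]+T@np.array([.006,0,.008])
a=np.linspace(0,6.28,25)
q=proj(m,L+(np.c_[0*a+.045,.013*np.cos(a),.013*np.sin(a)]@T.T));print("end rim",q.min(0),q.max(0))
def rest(S):
    P=np.array([[x,y,.006] for x in(.024,.032) for y in(-.028,.028)])@Rz(2.98716).T+S;return proj(m,P).round(1).tolist()
S=np.array([.5073,-.2708,.08]);print(rest(S),rest(S+Rz(2.98716)@[0,.004,0]))
c=cv2.resize(im[90:240,240:400,::-1],None,fx=4,fy=4,interpolation=cv2.INTER_CUBIC)
cv2.imwrite("pics/w4.png",c)
```

```text
5.9 [ 0.51196574 -0.27518858  0.12049849] [1.79995323e+02 1.22959639e-01 1.71196956e+02] [-0.625687   -0.46768911  0.65733243]
end rim [280.75190897 145.74883949] [349.5213872  154.80942608]
[[382.9, 188.8], [263.3, 188.8], [383.8, 172.0], [262.6, 171.9]] [[374.3, 188.8], [254.7, 188.8], [375.1, 172.0], [253.9, 171.9]]
```

View pics/w4.png

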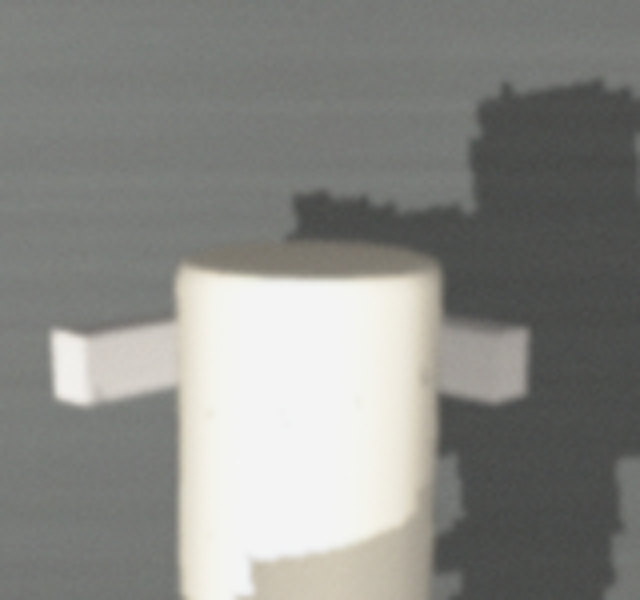

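Run:
```python
from h import *
from station import *
o=get_obs();S=np.array([.5073,-.2708,.08]);yaw=2.98716;c=Rz(yaw);M=frame(c[:,0],[0,0,-1])
plan(o,S+c@[-.0043,.0056,.0100],M)
```

```text
target [ 0.5107 -0.277   0.09  ] rpy [-180.     0.   171.2]
row [ 0.0021 -0.0028  0.0518] [-0.0002  0.002   0.0004] 1 dist 0.031 deg 0.2
```

Emit:
drive_tool:
  commands: "0.002 -0.003 0 0 0 0 0.1;0.002 -0.003 0.015 0 0 0 0.1;0.002 -0.003 0.027 0 0 0 0.1;0.002 -0.003 0.036 0 0 0 0.1;0.002 -0.003 0.042 0 0 0 0.1;0.002 -0.003 0.046 0 0 0 0.1;0.002 -0.003 0.049 0 0 0 0.1;0.002 -0.003 0.049 0 0 0 0.1"

```text
clock: 6.75
position: [0.5101, -0.2771, 0.09]
tcp_rot: [180.0, 0.1, 171.2]
force: [-0.2, 1.3, 0.0]
opening: 0.279
finger_force: 59.2
```

Near the seat with no contact yet. I'll lower it in half-millimetre steps.

Emit:
drive_tool:
  commands: "0 0 0.001 0 0 0 0.1;0 0 0.001 0 0 0 0.1;0 0 0.002 0 0 0 0.1;0 0 0.002 0 0 0 0.1"

```text
clock: 7.15
position: [0.5101, -0.2771, 0.0894]
tcp_rot: [180.0, 0.1, 171.2]
force: [-4.1, 3.7, 7.0]
opening: 0.283
finger_force: 60.0
```

Emit:
drive_tool:
  commands: "0 0 0 0 0 0 0.3;0 0 0 0 0 0 0.34;0 0 0 0 0 0 0.38;0 0 0 0 0 0 0.45;0 0 0 0 0 0 0.55;0 0 0 0 0 0 0.6;0 0 0 0 0 0 0.6;0 0 0 0 0 0 0.6"

```text
clock: 7.95
position: [0.5099, -0.2771, 0.0887]
tcp_rot: [180.0, 0.1, 171.1]
force: [-1.1, 0.1, -0.9]
opening: 0.597
finger_force: 0.0
```

Emit:
drive_tool:
  commands: "0 0 -0.03 0 0 0 0.6;0 0 -0.08 0 0 0 0.6;0 0 -0.14 0 0 0 0.6;0 0 -0.2 0 0 0 0.6;0 0 -0.26 0 0 0 0.6;0 0 -0.3 0 0 0 0.6;0 0 -0.3 0 0 0 0.6"

```text
clock: 8.65
position: [0.5105, -0.2776, 0.2728]
tcp_rot: [-179.9, 0.4, 171.2]
force: [0.1, -0.4, 0.6]
opening: 0.602
finger_force: 0.0
```

Run:
```python
from h import *
from station import *
o=get_obs();m=camera_model("wrist");im=read_camera("wrist");np.save("w5.npy",m["cam_to_world"])
print(o["clock"],o["position"],o["tcp_rot"],o["force"])
yaw=2.98716;c=Rz(yaw);S=np.array([.5073,-.2708,.08])+c@[0,.0049,0]
print("seat leg ends, rest tips",proj(m,np.array([[.045,0,0],[-.045,0,0],[.028,.028,.006],[.028,-.028,.006],[-.028,.028,.006],[-.028,-.028,.006]])@c.T+S).round(1).tolist())
cv2.imwrite("pics/w5.png",im[:,:,::-1])
```

```text
8.65 [ 0.51046553 -0.27757816  0.27283917] [-179.90991474    0.35059786  171.15146007] [ 0.13289613 -0.41311011  0.64525023]
seat leg ends, rest tips [[317.5, 123.5], [317.4, 219.2], [285.9, 143.5], [349.0, 143.5], [287.3, 204.0], [347.5, 204.0]]
```

View pics/w5.png

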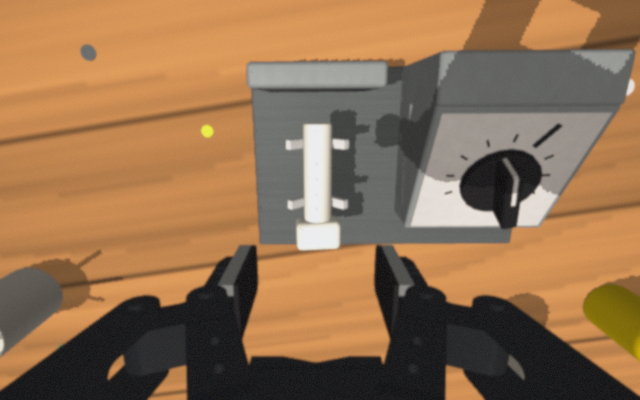

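The leg lies in both notches: its shank spans (317,124) to (316,220), centred between rest tips at 286 and 349, with the foot beyond. Next I'll measure the dial by silhouette fit. The panel corners in this picture are about (408,226), (543,227), (617,107) and (441,112).

```bash
cat > dial.py <<'E'
from h import *
from station import *
from scipy.optimize import minimize
c,s=np.cos(.5),np.sin(.5)
def panelR(yaw): return Rz(yaw)@np.array([[c,0,-s],[0,1,0],[s,0,c]])  # x up-slope, y, normal
def render(m,O,Rp,th,shape=(400,640),k=4):
    a=np.linspace(0,2*np.pi,40);out=np.zeros((shape[0],shape[1]),np.uint8)
    disc=np.r_[[[.033*np.cos(t),.033*np.sin(t),h] for t in a for h in(.0,.012)]]
    bar=np.array([[x,y,h] for x in(-.031,.031) for y in(-.007,.007) for h in(.012,.036)])@Rz(-th).T
    for P in(disc,bar):
        p=proj(m,P@Rp.T+O);hl=cv2.convexHull((p*16).astype(np.int32).reshape(-1,1,2));cv2.fillPoly(out,[hl],255,shift=4,lineType=cv2.LINE_AA)
    return out/255.
def mask(img,box):
    g=img.max(2);M=np.zeros(g.shape);u0,v0,u1,v1=box
    k=(g[v0:v1,u0:u1]<60).astype(np.uint8);k=cv2.morphologyEx(k,cv2.MORPH_CLOSE,np.ones((5,5)))
    M[v0:v1,u0:u1]=k;return M
def fit(views,O0,Rp,th0):
    def cost(q):
        O=O0+Rp@[q[0]/1000,q[1]/1000,0];return sum(np.abs(render(m,O,Rp,q[2]/10)-k).sum()/k.sum() for m,k in views)
    best=min((minimize(cost,[a,b,10*t],method="Nelder-Mead",options=dict(initial_simplex=np.array([[a,b,10*t],[a+4,b,10*t],[a,b+4,10*t],[a,b,10*t+2]])))  for a in(-3,3) for b in(-3,3) for t in th0),key=lambda r:r.fun)
    q=best.x;return O0+Rp@[q[0]/1000,q[1]/1000,0],q[2]/10,best.fun,q
E
python3 - <<'E'
from dial import *
m=camera_model("wrist");m["cam_to_world"]=np.load("w5.npy");ms=camera_model("scene")
pn=np.array([[408,226],[543,227],[617,107],[441,112]])
def g(p): 
    return np.array([[a*.07,e*.07,0] for a,e in((-1,1),(-1,-1),(1,-1),(1,1))])@panelR(p[2]).T+[p[0],p[1],p[3]]
r=LS(lambda p:(proj(m,g(p))-pn).ravel(),[.53,-.117,2.987,.0964]);print("free z",r.x,r.fun.round(1))
r=LS(lambda p:(proj(m,g([*p,.0964]))-pn).ravel(),[.53,-.117,2.987]);print("panel",r.x,r.fun.round(1))
print("scene-based centre",np.array([.51954,-.19192])+(Rz(2.98716)@[.0015,-.0754,0])[:2])
O0=np.array([*r.x[:2],.0964]);Rp=panelR(2.987)
w=cv2.imread("pics/w5.png");sc=cv2.imread("pics/scene0.png")
kw=mask(w,(440,140,575,240));ks=mask(sc,(252,122,292,162));print(kw.sum(),ks.sum())
for n,v in(("w",[(m,kw)]),("s",[(ms,ks)]),("both",[(m,kw),(ms,ks)])):
    print(n,fit(v,O0,Rp,(-.8,-.5,-.2)))
g_=w.min(2);vv,uu=np.nonzero((g_[140:230,440:575]>150)&(cv2.erode(cv2.morphologyEx(kw,cv2.MORPH_CLOSE,np.ones((9,9))),np.ones((3,3)))[140:230,440:575]>0));print(np.c_[uu+440,vv+140].tolist()[:60])
E
```

```text
free z [ 0.53609345 -0.11014286  3.00611472  0.07881271] [ 1.7  1.5 -2.3 -1.8  1.3  0.8 -0.9 -0.6]
panel [ 0.53266588 -0.1194207   3.01033979] [-3.   6.  -0.5  2.1  8.4 -1.8 -6.  -2.2]
scene-based centre [ 0.52965584 -0.11718661]
3677.0 373.0
w (array([ 0.53394802, -0.119833  ,  0.09567324]), np.float64(-0.41479930887860383), np.float64(0.348678323654727), array([-1.51590308,  0.20996593, -4.14799309]))
s (array([ 0.52949757, -0.1194308 ,  0.09810937]), np.float64(-0.06380853813296797), np.float64(0.4485938074961889), array([ 3.56545181,  0.49782874, -0.63808538]))
both (array([ 0.5332821 , -0.12043391,  0.09598214]), np.float64(-0.339746578809843), np.float64(0.8108716798757742), array([-0.87157524,  0.90623821, -3.39746579]))
[[514, 192], [513, 193], [514, 193], [515, 193], [513, 194], [514, 194], [515, 194], [516, 194], [512, 195], [513, 195], [514, 195], [515, 195], [516, 195], [512, 196], [513, 196], [514, 196], [515, 196], [516, 196], [512, 197], [513, 197], [514, 197], [515, 197], [516, 197], [512, 198], [513, 198], [514, 198], [515, 198], [512, 199], [513, 199], [514, 199], [515, 199], [512, 200], [513, 200], [514, 200], [515, 200], [512, 201], [513, 201], [514, 201], [515, 201], [511, 202], [512, 202], [513, 202], [514, 202], [515, 202], [511, 203], [512, 203], [513, 203], [514, 203], [515, 203], [511, 204], [512, 204], [513, 204], [514, 204], [512, 205], [513, 205], [514, 205]]
```

Run:
```python
from dial import *
m=camera_model("wrist");m["cam_to_world"]=np.load("w5.npy");ms=camera_model("scene")
pw=np.array([[408,226],[543,227],[617,107],[441,112]]);ps=np.array([[178,304],[283,472],[483,303],[362,145]])/5+[210,85]
P=[]
for a,b in zip(pw,ps):
    r=LS(lambda X:np.r_[proj(m,X)[0]-a,proj(ms,X)[0]-b],[.53,-.12,.1]);P.append(r.x);print(r.x.round(4),r.fun.round(1))
P=np.array(P)
for i in range(4):print("edge",np.linalg.norm(P[i]-P[(i+1)%4]).round(4))
# dial centre: disc px: wrist & scene; wrist mask stats
for n,f,box in(("w","pics/w5.png",(440,140,575,240)),("s","pics/scene0.png",(252,122,292,162))):
    im=cv2.imread(f);u0,v0,u1,v1=box;g=im.max(2)[v0:v1,u0:u1]
    if n=="w": 
        for row in g[::3,::3]:print("".join(" .:-=+*#%@"[int(x)*10//256] for x in row))
    else:
        for row in g:print("".join(" .:-=+*#%@"[int(x)*10//256] for x in row))
```

```text
[ 0.5782 -0.1932  0.0627] [ 0.1 -0.2 -0.6 -0.1]
[ 0.599  -0.0591  0.0654] [ 0.1 -0.3 -0.9  0. ]
[ 0.4817 -0.045   0.1264] [ 0.1 -0.2 -0.8  0.3]
[ 0.465  -0.1756  0.1274] [ 0.  -0.1 -0.5  0.1]
edge 0.1357
edge 0.1329
edge 0.1316
edge 0.1316
***************+=*******+-******+:.=***+****+
***************+:*******++*****=..=********+*
****************-******+*******-:+***+******+
*******************++==--==++***+*******+**+*
****************++-:.... . .:=+***+*****+***+
*******=+*****+=..  ........ .:=****+-+***++*
*******+-=**+=: .....:-.........+**-=+***++++
***********+-.. .... -=:........:+*+**++++*++
**********+:  .. .. ..==.........-*+**+****++
*********=......... . :=-.. ......+*****+***+
********+: ........ . .-=:. ......+***+*+*+++
**++++*+- ........    ..==........-+=+*+++++=
**=--+*=..........     .:+-. .....-==++*++++=
*******- ..........   ..:+=.......+++++++++=*
%%%%%%%: ..........   ...+=......:++*+++++=+#
%%%%%%#............   ..:+-.....:***++++++=##
%%%%%%%............  ...-+:.....*%#*+++++=*##
%%%*#%%:...........  ...-*:....-%%%%**++=+###
%%#%%%%-...........  ...*%:...+#
[... 1643 characters left out ...]
%%%
%%%%%%%%#+:....      .......... =%%%%%%%
%%%%%%%%+:....       .......... +%%%%%%%
%%%%%%%*-....       .......... .#%%%%%%%
%%%%%%%*:... .      .........  =%%#*%%%%
%%%%%%%%+:.        .......... -#%%%*%%%%
%%%%%%%%%+:..     .......... .+%%%%%%%%%
%%%%%%%%%%+:    .. ........ .+*%%%%%%%%%
%%%%%%%%%%%+. . . ........  =*%%%%%%%%%%
%%%%%%%%%%%*-. .......... :++#%%%%%%%%%%
%%%%%%%%%%%%*-. ....... .:+***%%%%%%%%%%
#%%%%%%%%%%%%*=:.....  :++**#*#%%%%%%%%%
*%%%%%%%%%%%%#*++=--==++**#%%%#%%%%%%%%%
*#%%%%%%%%%%%#****++++**#%%%%%%%%%%%%%##
+*%%%%%%%%%%%#******#*+*%%%%%%%%%%%%%#**
=+#%%%%%%%%%#****#%%%%#+%%%%%%%%%%%%***+
-=*#%%%%%%%%#****%%%%%%*%%%%%%%%%%%#*+=-
--+*%%%%%%%%%***#%%%%%%%%%%%%%%%%%#*+=--
```

The white line runs up the bar's end face, from (503,158) to (515,182), then along its top to the middle at (513,206). I'll fit the centre and angle from these points plus the scene ones.

Run:
```python
from dial import *
m=camera_model("wrist");m["cam_to_world"]=np.load("w5.npy");ms=camera_model("scene")
Rp=panelR(2.987);O0=np.array([.531,-.1182,.0957])
L=np.array([[.031,0,.012],[.031,0,.036],[0,0,.036]])
w=np.array([[503,158],[515,182],[513,206]]);s=np.array([[273.3,130.3],[266.5,139.3]])
def pts(q):return (L@Rz(-q[2]).T+[q[0],q[1],0])@Rp.T+O0
for n,f in(("w",lambda q:(proj(m,pts(q))-w).ravel()),("s",lambda q:(proj(ms,pts(q)[1:])-s).ravel()),("b",lambda q:np.r_[(proj(m,pts(q))-w).ravel(),(proj(ms,pts(q)[1:])-s).ravel()])):
    r=LS(f,[0,0,-.4]);q=r.x;print(n,q.round(4),r.fun.round(1),(O0+Rp@[q[0],q[1],0]).round(4))
# long mark check: px centre wrist (547,135)
mk=np.array([[.038*np.cos(.5),-.038*np.sin(.5),0]])
print(proj(m,(mk+[q[0],q[1],0])@Rp.T+O0),"seen ~ 536-560,146-125")
O=O0+Rp@[q[0],q[1],0];np.save("dialO.npy",O);th=q[2]
n=Rp[:,2];bx=Rp@Rz(-th)[:,0]
for xx,lab in((bx,"x=bar"),(-bx,"x=-bar")):
    M=frame(xx,-n);plan(get_obs(),O+.040*n+.08*n,M)
```

```text
w [-0.001   0.0009 -0.3369] [-0.2  1.8  0.  -2.4  0.2  0.8] [ 0.5318 -0.1193  0.0952]
s [-0.0018  0.0017 -0.3086] [ 0.2 -0.4 -0.2  0.4] [ 0.5323 -0.1201  0.0948]
b [-0.0011  0.001  -0.3355] [-0.2  1.8  0.  -2.4  0.1  0.9  0.4 -0.5  0.1  0.4] [ 0.5318 -0.1193  0.0952]
[[533.98966941 146.71987527]] seen ~ 536-560,146-125
target [ 0.5887 -0.1282  0.2005] rpy [ 169.8  -26.9 -167.2]
row [-0.0907  0.2659  0.1167] [-0.0568  0.3325 -0.2189] 1 dist 0.183 deg 34.6
target [ 0.5887 -0.1282  0.2005] rpy [-169.8   26.9   12.8]
row [-0.0907  0.2659  0.1167] [0.4674 0.0798 1.817 ] 1 dist 0.183 deg 161.4
```

Emit:
drive_tool:
  commands: "-0.0907 0.2659 0.04 -0.0568 0.3325 -0.2189 0.5;-0.0907 0.2659 0.04 -0.0568 0.3325 -0.2189 0.5;-0.0907 0.2659 0.08 -0.0568 0.3325 -0.2189 0.5;-0.0907 0.2659 0.1167 -0.0568 0.3325 -0.2189 0.5;-0.0907 0.2659 0.1167 -0.0568 0.3325 -0.2189 0.5;-0.0907 0.2659 0.1167 -0.0568 0.3325 -0.2189 0.5;-0.0907 0.2659 0.1167 -0.0568 0.3325 -0.2189 0.5"

```text
clock: 9.4
position: [0.588, -0.1285, 0.2001]
tcp_rot: [169.8, -26.9, -167.3]
force: [-0.5, -0.1, -0.1]
opening: 0.496
finger_force: 0.0
```

Run:
```python
from dial import *
o=get_obs();print(o["clock"],o["position"],o["tcp_rot"],o["qpos"].round(1))
O=np.load("dialO.npy");Rp=panelR(2.987);n=Rp[:,2];th=-.3355
M=frame(Rp@Rz(-th)[:,0],-n);plan(o,O+.035*n,M)
m=camera_model("wrist");im=read_camera("wrist")
L=np.array([[.031,0,.012],[.031,0,.036],[0,0,.036],[-.031,0,.036]])
p=proj(m,(L@Rz(-th).T)@Rp.T+O);print("pred",p.round(1).tolist())
big=im[:,:,::-1].copy()
for q in p: cv2.circle(big,tuple(int(z) for z in q.round()),1,(0,0,255),-1)
cv2.imwrite("pics/w6.png",cv2.resize(big[60:360,160:480],None,fx=1.8,fy=1.8,interpolation=cv2.INTER_CUBIC))
```

```text
9.4 [ 0.58801331 -0.12854081  0.20006296] [ 169.76972059  -26.88739489 -167.25741119] [ -13.7   15.4   80.3   -2.5  112.8 -114.4]
target [ 0.5484 -0.1219  0.1259] rpy [ 169.8  -26.9 -167.2]
row [-0.0007  0.0004  0.1406] [ 0.0008  0.0005 -0.0006] 1 dist 0.084 deg 0.1
pred [[315.9, 160.7], [315.9, 167.1], [316.0, 216.0], [316.1, 261.3]]
```

View pics/w6.png

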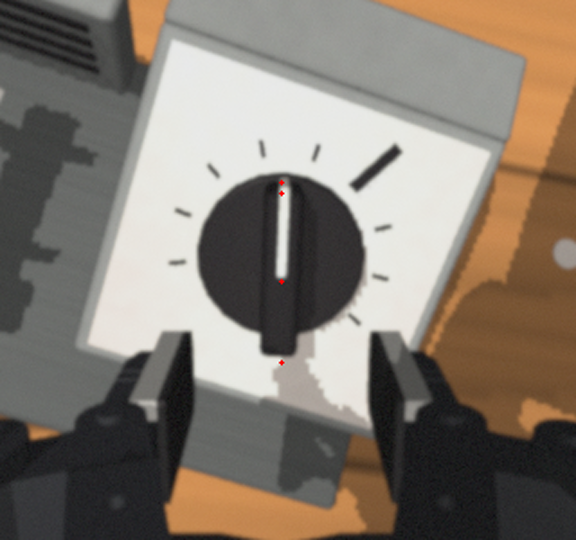

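The bar lines up with the prediction: pointer from (281,182) to (281,278) in the crop, long mark at (375,168). Next I'll descend and pinch.

Emit:
drive_tool:
  commands: "0 0 0.05 0 0 0 0.5;0 0 0.09 0 0 0 0.5;0 0 0.115 0 0 0 0.5;0 0 0.13 0 0 0 0.5;0 0 0.14 0 0 0 0.5;0 0 0.14 0 0 0 0.35;0 0 0.14 0 0 0 0.2;0 0 0.14 0 0 0 0.1;0 0 0.14 0 0 0 0.1;0 0 0.14 0 0 0 0.1;0 0 0.14 0 0 0 0.1"

```text
clock: 10.55
position: [0.549, -0.122, 0.1262]
tcp_rot: [169.8, -26.9, -167.2]
force: [3.0, -4.5, 2.6]
opening: 0.144
finger_force: 59.9
```

Emit:
drive_tool:
  commands: "0 0 0 0 0 0.06 0.1;0 0 0 0 0 0.12 0.1;0 0 0 0 0 0.18 0.1;0 0 0 0 0 0.24 0.1;0 0 0 0 0 0.3 0.1;0 0 0 0 0 0.36 0.1;0 0 0 0 0 0.42 0.1;0 0 0 0 0 0.48 0.1;0 0 0 0 0 0.53 0.1;0 0 0 0 0 0.557 0.1;0 0 0 0 0 0.557 0.1;0 0 0 0 0 0.557 0.1"

```text
clock: 11.75
position: [0.5488, -0.1229, 0.1262]
tcp_rot: [-165.2, -24.9, 139.2]
force: [1.2, -12.2, 2.3]
opening: 0.145
finger_force: 59.9
```

Emit:
drive_tool:
  commands: "0 0 0 0 0 0 0.25;0 0 0 0 0 0 0.4;0 0 0 0 0 0 0.5;0 0 0 0 0 0 0.5;0 0 -0.03 0 0 0 0.5;0 0 -0.08 0 0 0 0.5;0 0 -0.14 0 0 0 0.5;0 0 -0.2 0 0 0 0.5;0 0 -0.2 0 0 0 0.5"

```text
clock: 12.65
position: [0.6074, -0.1308, 0.2346]
tcp_rot: [-165.5, -24.8, 139.3]
force: [0.1, -1.1, 0.7]
opening: 0.498
finger_force: 0.0
```

Run:
```python
from dial import *
o=get_obs();print(o["clock"],o["position"],o["tcp_rot"],o["force"],o["opening"])
O=np.load("dialO.npy");Rp=panelR(2.987)
m=camera_model("wrist");im=read_camera("wrist");cv2.imwrite("pics/w7.png",im[:,:,::-1])
g=im.min(2).astype(float)
def samp(P): 
    p=proj(m,P).astype(np.float32);return cv2.remap(g.astype(np.float32),p[:,:1],p[:,1:],cv2.INTER_LINEAR).mean()
r=np.linspace(.008,.026,12)
A=np.arange(-.4,1.2,.05)
print("white line:",[(round(a,2),round(float(samp((np.c_[r*np.cos(a),-r*np.sin(a),0*r+.036])@Rp.T+O)))) for a in A])
r=np.linspace(.041,.050,8)
print("black mark:",[(round(a,2),round(float(samp((np.c_[r*np.cos(a),-r*np.sin(a),0*r])@Rp.T+O)))) for a in A[8:]])
# leg check in scene + wrist
sc=read_camera("scene");ms=camera_model("scene")
print("leg px scene",proj(ms,np.array([[.045,0,0],[-.045,0,0]])@Rz(2.987).T+np.array([.5073,-.2708,.08])+Rz(2.987)@[0,.0049,0]).round())
h=sc[90:140,215:285].min(2);
for row in h[::2]:print("".join(" .:-=+*#%@"[int(x)*10//256] for x in row))
```

```text
12.65 [ 0.60737031 -0.13083446  0.23462234] [-165.47318319  -24.75260763  139.31458373] [ 0.1147247  -1.10650193  0.70259446] 0.49774081591583863
white line: [(np.float64(-0.4), 48), (np.float64(-0.35), 48), (np.float64(-0.3), 48), (np.float64(-0.25), 48), (np.float64(-0.2), 47), (np.float64(-0.15), 47), (np.float64(-0.1), 47), (np.float64(-0.05), 47), (np.float64(-0.0), 48), (np.float64(0.05), 48), (np.float64(0.1), 50), (np.float64(0.15), 53), (np.float64(0.2), 59), (np.float64(0.25), 72), (np.float64(0.3), 94), (np.float64(0.35), 126), (np.float64(0.4), 178), (np.float64(0.45), 219), (np.float64(0.5), 219), (np.float64(0.55), 180), (np.float64(0.6), 117), (np.float64(0.65), 78), (np.float64(0.7), 59), (np.float64(0.75), 47), (np.float64(0.8), 42), (np.float64(0.85), 39), (np.float64(0.9), 39), (np.float64(0.95), 38), (np.float64(1.0), 38), (np.float64(1.05), 38), (np.float64(1.1), 38), (np.float64(1.15), 37)]
black mark: [(np.float64(-0.0), 195), (np.float64(0.05), 231), (np.float64(0.1), 232), (np.float64(0.15), 231), (np.float64(0.2), 231), (np.float64(0.25), 232), (np.float64(0
[... 1540 characters left out ...]
  . ..:........--==+*#*============++++===========*#%%%%%%%%%
:---:.... ..............----+#*+============++++========+*#%%%%%%%%%%%
.::::....   ..... .... ..:-=---=============+++++=====+*%%%%%%%%%%%%%%
..........   .. . ...... ..:-----============++++--=+#%%%%%%%%%%%%%%%%
===---..  .........:..........--==============++==*%%%%%%%%%%%%%%%%%%%
=========--:.:---=====-:...::==================+*%%%%%%%%%%#%%%%%%%%%%
-==========================++++=--========--=+#%%%%%%%%%%##++*#%%%*%%%
--==========================+++=-:-==---::=*#%%%%%%%%#*=:.......=*#%%%
=--=====================-----=-::::::::-+*%%%%%%%%%#+:.....==#*+-..+%%
==--===============---:::::::::::::::-*#%%%%%%%%#*=:-=##***+=:..-=::-%
```

The pointer reads about 0.48, the long mark measures at about 0.48 in the same view, and the leg is still in place.

```bash
python3 -c "
from station import *
print(finish_job())"
```

```text
the job is handed in; nothing more can be done
None
```

I handed the job in with the leg lying level and centred in both V rests, and the dial's pointer at the long mark (about 0.48 rad by my measurement). The other pieces, the bottle and the cup were never touched; the judge's verdict was not shown.

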